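# Feed the ball washer and hold its lid open

## Task

Tip all five grinding balls out of the tray into the open feed hopper of the steel ball washer while its lid is still shut, and set the empty tray back on the bench, standing flat, and let go of it. Then lift the washer's lid and hold it open at 45 degrees for a colleague to look in: finish while still holding it there, since it falls shut when let go. Leave everything else on the bench where it is.

Things in the scene. Friction and masses are not known exactly. Their poses are not given: they have to be found in the camera images.
- washer: Fixed steel ball washer: lidded tub with an open hopper joined to its right. Origin: under the tub's centre. Own x points away from the robot (turned up to 10 degrees), y left, z up. Tub: own x and y -105..105 mm, walls 110 mm high. Hopper: own x -105..105, y -270..-105 mm, walls 5 mm thick, rim 130 mm above the bench.
- hopper (a point): centre of the hopper's open mouth, at rim height (130 mm above the bench); the mouth measures 200 (washer x) by 160 mm (washer y) inside. Axes as the washer's. The hopper's floor is a ramp that falls to the left, from 64 to 14 mm above the bench, and leads through a gap into the tub: balls roll down it by themselves.
- lid (a joint): hinge of the washer's flat aluminium lid (212 x 200 x 6 mm, about 0.3 kg): 0 shut and level, grows as its near edge rises, stop at 1.35 rad. No spring, no friction to speak of: it falls shut from every angle when let go. 45 degrees is 0.785.
- lid_bar (a point): middle of the lid's bar handle: round black bar, 12 mm thick, 110 mm long between two posts, parallel to the washer's y; its axis lies 44 mm above the lid's underside (32 mm clear beneath it) and 180 mm on the robot's side of the hinge line. The point turns with the lid.
- lid_hinge (a point): point on the lid's hinge line, at the far (+x) rim of the tub, 111 mm above the bench, level with the middle of the bar; the hinge line is parallel to the washer's y
- tray: loose aluminium pouring tray, 150 (own x) x 100 (own y) mm, walls 36 high, 3 thick, 0.2 kg plus the balls. Origin: on its underside, below the handle. Back wall at own x +65 mm; on its front (own -x) side, instead of a wall, a lip slopes up at 20 degrees: balls roll out over it when that side is tipped down well past that (60 empties it). Lip faces the robot within 26 degrees at the start.
- tray_handle (a point): centre of the tray's bridge handle: flat black bar over the middle of the tray, 14 mm thick (tray x), 26 mm high, 94 mm free length along tray y, its centre 80 mm above the tray's underside. Axes as the tray's.
- tray_lip (a point): middle of the edge of the pouring lip: 86 mm from the handle towards own -x, 20.5 mm above the tray's underside
- ball0_center (a point): centre of one of five white ceramic grinding balls, 24 mm diameter, 40 g, loose in the tray
- ball1_center (a point): centre of one of five white ceramic grinding balls, 24 mm diameter, 40 g, loose in the tray
- ball2_center (a point): centre of one of five white ceramic grinding balls, 24 mm diameter, 40 g, loose in the tray
- ball3_center (a point): centre of one of five white ceramic grinding balls, 24 mm diameter, 40 g, loose in the tray
- ball4_center (a point): centre of one of five white ceramic grinding balls, 24 mm diameter, 40 g, loose in the tray
- bottle: bystander, to be left alone: clear reagent bottle with white cap, 70 mm diameter, 160 tall; origin under its centre
- beaker: bystander, to be left alone: open glass beaker, 70 mm diameter, 85 tall; origin under its centre
- dishes: bystander, to be left alone: flat stacked pair of glass dishes, 90 mm diameter, 28 high; origin under its centre
- pipette: bystander, to be left alone: white and yellow hand pipette lying flat, about 290 mm long and 26 high, its long axis = own x, tip towards +x; origin under its centre
- rack: bystander, to be left alone: green tube rack 90 (own x) x 180 (own y) x 45 mm with capped tubes up to 82 mm high; origin under its centre
- jar: bystander, to be left alone: small amber jar with white cap, 56 mm diameter, 70 tall; origin under its centre
- glove_box: bystander, to be left alone: white glove dispenser box 120 (own x) x 230 (own y) x 80 mm; origin under its centre
Not all that is in view belongs to the job. What is shaped like the tray but orange is not meant.

How it is judged:
On the way, in this order (a step that is already met when the one before it is completed fails the run):
1. all five balls are in the washer, its lid still shut (x of ball0_center in the frame of washer between -0.1 and 0.1 m and y of ball0_center in the frame of washer between -0.265 and 0.1 m and z of ball0_center in the frame of washer between 0 and 0.115 m and x of ball1_center in the frame of washer between -0.1 and 0.1 m and y of ball1_center in the frame of washer between -0.265 and 0.1 m and z of ball1_center in the frame of washer between 0 and 0.115 m and x of ball2_center in the frame of washer between -0.1 and 0.1 m and y of ball2_center in the frame of washer between -0.265 and 0.1 m and z of ball2_center in the frame of washer between 0 and 0.115 m and x of ball3_center in the frame of washer between -0.1 and 0.1 m and y of ball3_center in the frame of washer between -0.265 and 0.1 m and z of ball3_center in the frame of washer between 0 and 0.115 m and x of ball4_center in the frame of washer between -0.1 and 0.1 m and y of ball4_center in the frame of washer between -0.265 and 0.1 m and z of ball4_center in the frame of washer between 0 and 0.115 m and value of joint lid below 0.06 rad), for 0.2 s.
2. the tray stands flat on the bench, let go, the lid still shut (angle between tray's own z axis and vertical below 0.1 rad and height (world z) of tray between -0.008 and 0.008 m and linear speed of tray below 0.03 m/s and contact force between tray and the fingers below 0.1 N and contact force between tray and the arm below 0.1 N and value of joint lid below 0.06 rad), for 0.2 s.
At the end, for the whole second after the job is handed in: The lid stands still (under 0.1 rad/s) at 45 degrees, give or take 6, carried by the robot (contact of more than 0.4 N) and by nothing else; all five balls are inside the washer (tub or hopper, below 115 mm); the tray stands flat on the bench (within 0.1 rad and 8 mm), at rest and not touched (x of ball0_center in the frame of washer between -0.1 and 0.1 m and y of ball0_center in the frame of washer between -0.265 and 0.1 m and z of ball0_center in the frame of washer between 0 and 0.115 m and x of ball1_center in the frame of washer between -0.1 and 0.1 m and y of ball1_center in the frame of washer between -0.265 and 0.1 m and z of ball1_center in the frame of washer between 0 and 0.115 m and x of ball2_center in the frame of washer between -0.1 and 0.1 m and y of ball2_center in the frame of washer between -0.265 and 0.1 m and z of ball2_center in the frame of washer between 0 and 0.115 m and x of ball3_center in the frame of washer between -0.1 and 0.1 m and y of ball3_center in the frame of washer between -0.265 and 0.1 m and z of ball3_center in the frame of washer between 0 and 0.115 m and x of ball4_center in the frame of washer between -0.1 and 0.1 m and y of ball4_center in the frame of washer between -0.265 and 0.1 m and z of ball4_center in the frame of washer between 0 and 0.115 m and angle between tray's own z axis and vertical below 0.1 rad and height (world z) of tray between -0.008 and 0.008 m and linear speed of tray below 0.03 m/s and contact force between tray and the fingers below 0.1 N and contact force between tray and the arm below 0.1 N and value of joint lid between 0.68 and 0.89 rad and velocity of joint lid between -0.1 and 0.1 rad/s and (contact force between lid and the fingers above 0.4 N or contact force between lid and the arm above 0.4 N)); the arm keeps its last pose, push and grip.
It fails at once if a bystander is pushed more than 30 mm or tipped over (distance of any of bottle, beaker, dishes, pipette, rack, jar, glove_box from where it was at the start of the episode above 0.03 m or angle between any of bottle, beaker, dishes, pipette, rack, jar, glove_box's own z axis and vertical above 0.4 rad).
It also fails if it takes over 72 s, if anything falls off the work surface, if the arm or the gripper's body presses on something with over 40 N, if the wrist force passes 120 N, or if a joint passes its speed limit or range.

## Robot

A 6-joint arm with a two-finger parallel gripper is mounted at the origin on the work surface. World frame = base frame: x ahead of the robot, y to its left, z up, the work surface at z = 0. Lengths are in m, angles in rad, forces in N, time in s.
With the tool pointing down it reaches from about 0.3 to 0.95 m from the base axis. Payload 3.1 kg.
Tool frame: the origin (TCP) lies between the finger pads; the fingertips stand 25 mm ahead of it and the grasp point (between the pads) lies 6 mm ahead of it (robot.tips_ahead is the z of the fingertips in the tool frame, in m); z points along the fingers, y is the line along which they close (so a half turn about z gives the same grasp; the last joint's range is limited). The gripper opens to 85 mm and grips with 20 to 120 N. Pads are 22 mm wide; open, the fingers measure 114 mm over their backs; the gripper's body (76 mm by 85 mm) begins 54 mm behind the grasp point. The pads swing forward as they close: fully open they stand 13 mm farther back than shut.
Start: joints at [1.264, 0.308, 1.634, -0, 1.2, -0.07], TCP at [0.147, 0.608, 0.256] pointing down, gripper open.
Joint ranges: [-3.06, 3.06], [-0.79, 1.96], [0.05, 2.63], [-1.19, 4.34], [0.05, 2.64], [-2.94, 2.94]. Speed limits (rad/s): [2.79, 2.79, 3.14, 3.14, 3.14, 3.14].

## Interface

Orientations are given as a unit quaternion [x, y, z, w].
In Python, from cell import robot gives the robot as it stands.
- The arm moves only by the shell command python3 -m creep 'ROWS' [OPENING]. ROWS is text: rows parted by semicolons, each of 6 numbers parted by spaces: the shift along the tool's x, y, z normalised to -1 to 1, where 1 is 0.4 m, then the turn, a rotation vector about the tool's x, y, z normalised to -1 to 1, where 1 is 1.5 rad. A call has 1 to 20 rows; each row is the pose to reach, as a shift and turn from the pose commanded when the call began, along the tool's axes at that moment; what a row does not reach only later rows make up. A row lasts 1/8 s, in which the tool goes at most 62.5 mm and 10.7 degrees, less where a joint would pass 70% of its speed; a pose out of reach is approached as far as the arm can. A call with a number of a shift or a turn outside -1 to 1 is refused whole. A call with a gripper value outside its range is refused whole. OPENING is the closure, from 0 (fully open) to 1 (shut), set as the call begins (- or left out, the last holds). The fingers move at their own pace and stop on an object; the grip force is fixed at half the most. Time passes only in rows, so rows that repeat a pose let the fingers close. It gives the time, the measured TCP pose, the force, the opening and the grip force at its end, in the units of the state.
- robot.observe(): the state, without advancing time (a new reading comes with each control period).
- robot.read_camera(name): name is "scene" or "top" or "wrist"; returns a dict with "color" (400x640x3 uint8, blue, green, red), "depth" (400x640 float32, m along the optical axis (not along the pixel's ray), 0 where there is no reading), "fx", "fy", "cx", "cy" (pixels), "origin" and "attitude" of the camera in the world. Camera axes: x right, y down, z forward; pixel columns grow to the right and rows downward; lengths in m; the calibration is good to about 2 mm. A picture is of the moment at which its call begins.
- robot.hand_in(): hands the job in; it is judged then, once.
The state is a dict: "clock": time; "joint_pos": joint angles; "qd": joint speeds; "joint_efforts": joint torques, N m; "tool_pos": TCP position; "tool_rot": TCP orientation; "ft_force": force on the tool from outside, world axes, zero at the start; "ft_torque": the same for the moment, N m; "grip_width": finger opening in m; "grip_force": force on a finger pad.
Only numpy, scipy, OpenCV 4.12 (cv2) and the standard library are available. Lean on these libraries where they do the work, as an engineer would, in place of code of your own. Each camera call takes 0.05 s, during which the arm holds its last target. There are 200 camera calls.

## Working session

There is one attempt and no reset: what is moved stays moved. The work goes in short steps, Python scripts to look and compute and a shell command to move; the robot and the scene stay as the last step left them, time stands still between calls to the robot, and variables do not carry over. Pictures are saved under pics/ and viewed, at most 10 in all, crops included, and the job is handed in when it is done.

```bash
ls; mkdir -p pics; python3 - <<'E'
from cell import robot
import cv2,pickle
d={}
for n in ("scene","top"):
    c=robot.read_camera(n); d[n]=c
    cv2.imwrite(f"pics/{n}0.png",c["color"]); print(n,c["fx"],c["cx"],c["cy"],c["origin"],c["attitude"])
pickle.dump(d,open("cams.pkl","wb"))
print(robot.observe())
E
```

```text
pics
scene 402.7866789071828 315.0118091717991 196.55799675305855 [ 1.206603   -0.11759559  1.11537968] [ 0.73729465  0.60285357 -0.19997383 -0.23016219]
top 378.29487174259435 329.7153000773118 201.40765998062267 [0.35215938 0.02142419 1.39766328] [ 0.71290772 -0.69923456  0.04031314 -0.03476298]
{'clock': 0.1, 'joint_pos': array([ 1.26431217e+00,  3.08941857e-01,  1.63506285e+00, -2.61515725e-06,
        1.19969431e+00, -6.96552748e-02]), 'qd': array([ 5.80176852e-04, -1.73732031e-03, -4.06201052e-03,  4.41075726e-04,
       -1.08822190e-03, -1.95796268e-05]), 'joint_efforts': array([-6.69768797e-04, -4.16408372e+01, -2.77640927e+01,  2.67682265e-05,
        4.18107229e-03, -1.80893994e-05]), 'tool_pos': array([0.14642833, 0.60689071, 0.25514525]), 'tool_rot': array([ 1.18137365e-01,  9.92996704e-01, -1.03483459e-03, -1.95708647e-04]), 'ft_force': array([-0.35709717, -0.86295044,  0.49433304]), 'ft_torque': array([-0.05743906,  0.01711032,  0.00177063]), 'grip_force': 0.0, 'grip_width': 0.08506840312019412}
```

View pics/scene0.png

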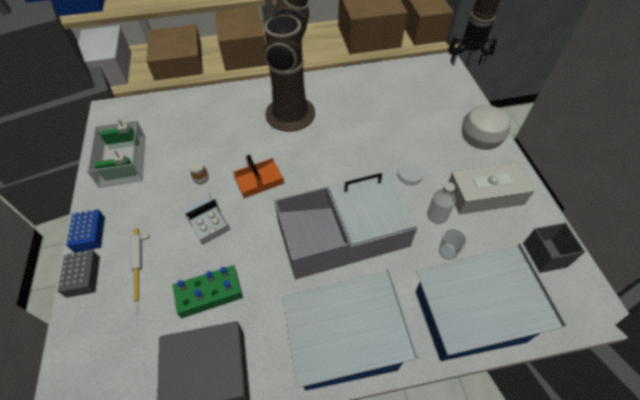

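View pics/top0.png

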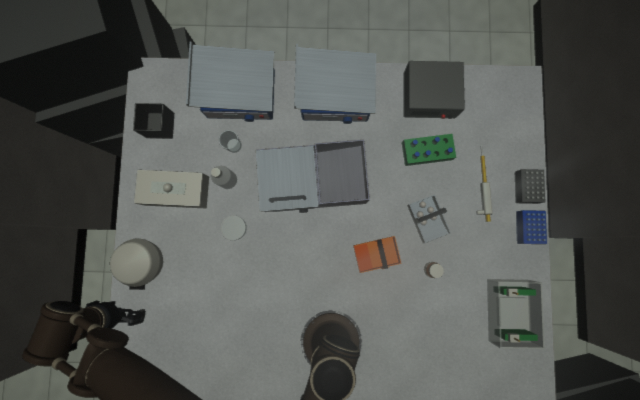

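Top view: the aluminium tray with white balls and a black handle is at about (429,218). The orange look-alike is at (377,254). The washer's lid is at (287,178) with its bar at (288,197), and the hopper is at (342,173). The jar is at (434,269). Candidates for the tray: grey (429,218) and orange (377,254). I choose the grey one and check it in a close crop.

```bash
cat > h.py <<'E'
import numpy as np,cv2
from scipy.spatial.transform import Rotation as R
def ray(c,u,v):
    d=R.from_quat(c["attitude"]).apply([(u-c["cx"])/c["fx"],(v-c["cy"])/c["fy"],1.]); return np.array(c["origin"]),d
def plane(c,u,v,z):
    o,d=ray(c,u,v); return o+d*(z-o[2])/d[2]
def proj(c,p):
    q=R.from_quat(c["attitude"]).inv().apply(np.array(p)-c["origin"]); return q[0]/q[2]*c["fx"]+c["cx"],q[1]/q[2]*c["fy"]+c["cy"]
def tri(c1,a,c2,b):
    o1,d1=ray(c1,*a);o2,d2=ray(c2,*b)
    t=np.linalg.lstsq(np.c_[d1,-d2],o2-o1,rcond=None)[0]
    p,q=o1+t[0]*d1,o2+t[1]*d2
    return (p+q)/2,np.linalg.norm(p-q)
E
python3 - <<'E'
import pickle,cv2,numpy as np
from h import *
d=pickle.load(open("cams.pkl","rb"))
t=d["top"]["color"];s=d["scene"]["color"]
a=cv2.resize(t[180:255,390:490],None,fx=4,fy=4,interpolation=cv2.INTER_CUBIC)
b=cv2.resize(s[190:250,175:275],None,fx=4,fy=4,interpolation=cv2.INTER_CUBIC)
e=cv2.resize(t[135:215,245:375],None,fx=3,fy=3,interpolation=cv2.INTER_CUBIC)
im=np.zeros((540,800,3),np.uint8);im[:300,:400]=a;im[:240,400:]=b;im[300:540,:390]=e
cv2.imwrite("pics/crop1.png",im)
for n,roi in(("top",(395,190,460,245)),("scene",(180,190,235,245)),("top",(260,185,315,210)),("scene",(335,165,390,195))):
    x0,y0,x1,y1=roi;g=d[n]["color"][y0:y1,x0:x1].max(2)
    m=(g<60).astype(np.uint8);k,l,st,ce=cv2.connectedComponentsWithStats(m)
    for i in range(1,k):
        if st[i,4]>12: 
            pts=np.argwhere(l==i)[:,::-1].astype(np.float32)+[x0,y0]
            print(n,st[i],ce[i]+[x0,y0],cv2.minAreaRect(pts.astype(np.float32)))
E
```

```text
top [22 24 18  7 39] [425.02564103 217.12820513] ((425.6379699707031, 216.84481811523438), (2.414039373397827, 17.641056060791016), 68.19859313964844)
scene [  7  10  30  19 194] [201.59793814 209.2628866 ] ((201.40003967285156, 209.30001831054688), (6.260990142822266, 30.857736587524414), 63.43495178222656)
scene [10  9 36 17 97] [362.95876289 179.57731959] ((362.3846435546875, 181.5769500732422), (7.630404949188232, 37.97661209106445), 74.74488067626953)
```

View pics/crop1.png

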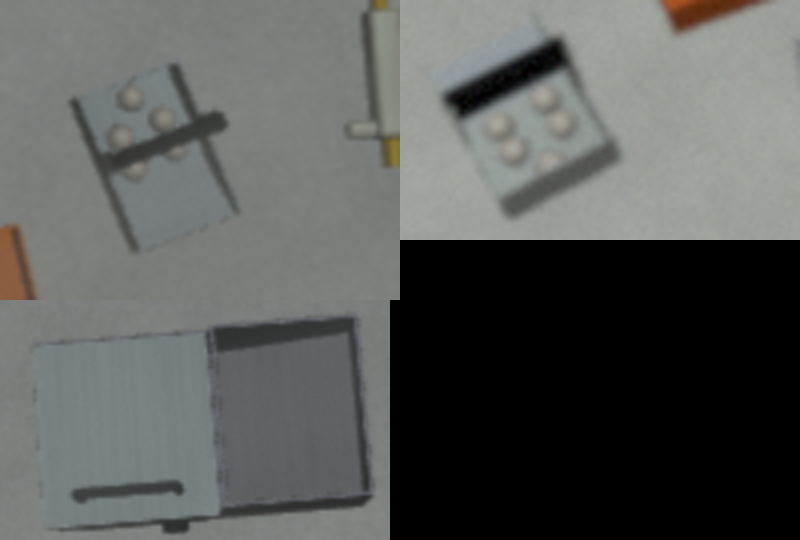

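Crop: a grey tray with five white balls and a black bridge handle running from px (417,220) to (445.8,210.5) in the top view. It matches the description, and its lip is toward the robot. The lid bar runs from (270.7,199.7) to (305.7,197.7), and the hopper rim corners are visible.

```bash
python3 - <<'E'
import pickle
from h import *
np.set_printoptions(precision=4,suppress=True)
d=pickle.load(open("cams.pkl","rb"));T=d["top"];S=d["scene"]
f=lambda x,y:(390+x/4,180+y/4)
g=lambda x,y:(245+x/3,135+(y-300)/3)
a,b=plane(T,*f(108,160),.093),plane(T,*f(223,122),.093)
print("handle",a,b,(a+b)/2,np.linalg.norm(a-b),"ang",np.arctan2(*(a-b)[1::-1]))
print("tri",tri(T,(431.4,215.2),S,(201.4,209.3)))
for n,p,z in(("bl",(75,100),.036),("br",(175,65),.036),("fr",(238,212),.0205),("fl",(135,252),.0205)): print(n,plane(T,*f(*p),z))
for n,p,z in(("hop nr",(370,497),.13),("fr",(355,318),.13),("fl",(213,328),.13),("nl",(220,507),.13),("lid far left",(33,345),.117),("lid near left",(48,529),.117)): print(n,plane(T,*g(*p),z))
a,b=plane(T,*g(77,494),.158),plane(T,*g(182,488),.158)
print("bar",a,b,(a+b)/2,np.linalg.norm(a-b),np.arctan2(*(a-b)[1::-1])-np.pi/2)
for n,p,z in (("jar",(434,269),.07),("bottle",(216,172),.16),("dishes",(233,228),.028),("orange",(377,254),.08),("pip clip",(479,212),.026)): print(n,plane(T,*p,z))
E
```

```text
handle [ 0.4327 -0.2905  0.093 ] [ 0.4676 -0.3906  0.093 ] [ 0.4502 -0.3405  0.093 ] 0.10602474060152307 ang 1.9064038339692733
tri (array([ 0.4515, -0.3467,  0.0763]), np.float64(0.00302228558753502))
bl [ 0.49   -0.2745  0.036 ]
br [ 0.5238 -0.3656  0.036 ]
fr [ 0.3922 -0.426   0.0205]
fl [ 0.3542 -0.3319  0.0205]
hop nr [ 0.4925 -0.1175  0.13  ]
fr [ 0.6981 -0.0987  0.13  ]
fl [0.683  0.0634 0.13  ]
nl [0.4779 0.0509 0.13  ]
lid far left [0.662  0.2702 0.117 ]
lid near left [0.4504 0.2449 0.117 ]
bar [0.4863 0.2074 0.158 ] [0.4953 0.0924 0.158 ] [0.4908 0.1499 0.158 ] 0.11533617748259128 0.0774394299339698
jar [ 0.265  -0.3542  0.07  ]
bottle [0.5746 0.391  0.16  ]
dishes [0.395  0.3589 0.028 ]
orange [ 0.3133 -0.1544  0.08  ]
pip clip [ 0.4705 -0.5333  0.026 ]
```

```bash
cat >> h.py <<'E'
def rowto(o,p,Rt):
    """shift/turn in move units from observed pose o to TCP position p, rotation Rt"""
    R0=R.from_quat(o["tool_rot"]); np.set_printoptions(precision=4,suppress=True)
    return np.r_[R0.inv().apply(np.array(p)-o["tool_pos"])/.4,(R0.inv()*Rt).as_rotvec()/1.5]
def tool(yaw,tilt=0):
    """tool y along azimuth yaw, z down, then turned by tilt about the tool's x"""
    c,s=np.cos(yaw),np.sin(yaw)
    return R.from_matrix(np.array([[-s,c,0],[c,s,0],[0,0,-1]]).T)*R.from_rotvec([tilt,0,0])
E
A="-.7 -1 -.1 0 0 0"; python3 -m creep "-.7 -1 -.1 0 0 0;-.7 -1 -.1 0 0 0;-.7 -1 -.1 0 0 0;-.7 -1 -.1 0 0 0;-.7 -1 -.1 0 0 0;-.7 -1 -.1 0 0 0;-.7 -1 -.1 0 0 0;-.7 -1 -.1 0 0 0;-.7 -1 -.1 0 0 0;-.7 -1 -.1 0 0 0" 0
python3 - <<'E'
from h import *
from cell import robot
o=robot.observe();print(o["clock"],rowto(o,[.43,-.26,.29],R.from_quat(o["tool_rot"])),rowto(o,[.45,-.343,.29],tool(.36)))
E
```

```text
clock: 1.35
tool_pos: [0.3247, 0.1531, 0.296]
tool_rot: [0.119, 0.993, 0.0, -0.0]
ft_force: [0.4, 0.3, -0.8]
grip_width: 0.0855
grip_force: 0.0
1.35 [-0.4994 -0.9416  0.0142  0.      0.      0.    ] [-0.5969 -1.1315  0.014  -0.0001 -0.0007  0.6485]
```

```bash
python3 -m creep "-.6 -1 .015 0 0 .65;-.6 -1 .015 0 0 .65;-.6 -1 .015 0 0 .65;-.6 -1 .015 0 0 .65;-.6 -1 .015 0 0 .65;-.6 -1 .015 0 0 .65;-.6 -1 .015 0 0 .65;-.6 -1 .015 0 0 .65;-.6 -1 .015 0 0 .65;-.6 -1 .015 0 0 .65;-.6 -1 .015 0 0 .65"
python3 - <<'E'
from h import *
import pickle
from cell import robot
c=robot.read_camera("wrist");o=robot.observe();pickle.dump((c,o),open("w1.pkl","wb"))
cv2.imwrite("pics/w1.png",c["color"]);print(c["origin"],c["attitude"],c["fx"])
print(rowto(o,[.45,-.343,.29],tool(.36)))
for p in([.45,-.342,.093],[.433,-.29,.093],[.4676,-.39,.093]):print(proj(c,p))
E
```

```text
clock: 2.72
tool_pos: [0.4647, -0.2901, 0.2901]
tool_rot: [0.568, 0.823, 0.0, -0.0]
ft_force: [0.4, -0.3, 0.3]
grip_width: 0.0856
grip_force: 0.0
[ 0.44018384 -0.22524714  0.40842168] [0.97446413 0.17756596 0.02430108 0.13527545] 284.1987934722382
[-0.1101 -0.0806  0.0007  0.     -0.0003  0.0008]
(np.float64(296.99212527944076), np.float64(219.33783285404687))
(np.float64(297.8949966304446), np.float64(173.42915530737628))
(np.float64(297.6990761381926), np.float64(258.7277572880125))
```

View pics/w1.png

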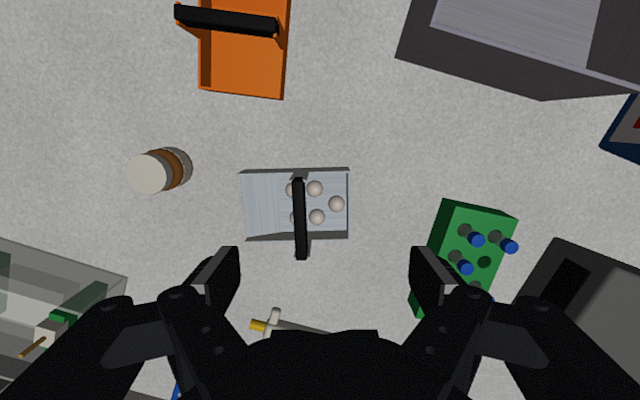

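Wrist view: the tray's handle runs vertically from (299,179) to (301,258), about where predicted, with the balls to its right. The lip is on the left, towards the robot. Next I measure the handle centre and direction.

```bash
python3 - <<'E'
from h import *
import pickle
c,o=pickle.load(open("w1.pkl","rb"))
m=np.zeros((400,640),np.uint8);m[172:262,280:320]=(c["color"][172:262,280:320].max(2)<50)
k,l,st,ce=cv2.connectedComponentsWithStats(m);i=1+st[1:,4].argmax();print(st[i],ce[i])
for v in (178,185,190,200,210,220,230,240,250,257):
    u=np.where(l[v]==i)[0]
    if len(u): print(v,u.min(),u.max(),plane(c,u.min(),v,.093)[:2],plane(c,u.max(),v,.093)[:2])
D=c["depth"]
for v in(190,215,240):
  for u in (297,300,303):
    x,d=ray(c,u,v);print(u,v,x+d*D[v,u])
for p in ((240,170),(349,168),(247,241),(347,238)):print(p,plane(c,*p,.036))
E
```

```text
[ 292  177   16   83 1007] [299.44786495 218.24131082]
178 294 301 [ 0.43060567 -0.29648388] [ 0.43799864 -0.29369671]
185 292 304 [ 0.43111362 -0.30493685] [ 0.4438742  -0.30012583]
190 292 304 [ 0.43300738 -0.31047055] [ 0.4458308  -0.30563565]
200 293 304 [ 0.43793075 -0.32129628] [ 0.44980244 -0.31681987]
210 293 305 [ 0.441863   -0.33275076] [ 0.45494401 -0.32781797]
220 294 305 [ 0.44697631 -0.34402267] [ 0.4590889  -0.33945469]
230 295 306 [ 0.45219455 -0.35552587] [ 0.46443126 -0.3509107 ]
240 295 307 [ 0.45639699 -0.3676915 ] [ 0.46988437 -0.36260421]
250 296 307 [ 0.46182323 -0.37968364] [ 0.47431604 -0.37497109]
257 296 306 [ 0.46488886 -0.38853085] [ 0.47632981 -0.38421482]
297 190 [ 0.43835874 -0.30808481  0.094407  ]
300 190 [ 0.44154647 -0.30665335  0.09528451]
303 190 [ 0.44474768 -0.3057821   0.09400121]
297 215 [ 0.44824137 -0.33691213  0.09300008]
300 215 [ 0.45144424 -0.33485595  0.09533294]
303 215 [ 0.45472196 -0.33373991  0.09500286]
297 240 [ 0.45855986 -0.36619099  0.09445377]
300 240 [ 0.46194364 -0.36510131  0.09405747]
303 240 [ 0.46531438 -0.36389011  0.09392965]
(240, 170) [ 0.35854381 -0.32437507  0.036     ]
(349, 168) [ 0.49241925 -0.27106095  0.036     ]
(247, 241) [ 0.39605399 -0.41894082  0.036     ]
(347, 238) [ 0.52718351 -0.36456435  0.036     ]
```

```bash
python3 - <<'E'
from h import *
from cell import robot
o=robot.observe();print(rowto(o,[.452,-.3415,.15],tool(.385)),rowto(o,[.452,-.3415,.085],tool(.385)))
E
```

```text
[-0.1085 -0.0746  0.3507  0.     -0.0003 -0.0159] [-0.1086 -0.0746  0.5132  0.     -0.0003 -0.0159]
```

```bash
python3 -m creep "-.109 -.075 .2 0 0 -.016;-.109 -.075 .35 0 0 -.016;-.109 -.075 .35 0 0 -.016;-.109 -.075 .35 0 0 -.016;-.109 -.075 .42 0 0 -.016;-.109 -.075 .48 0 0 -.016;-.109 -.075 .513 0 0 -.016;-.109 -.075 .513 0 0 -.016;-.109 -.075 .513 0 0 -.016"
python3 -m creep "0 0 0 0 0 0;0 0 0 0 0 0;0 0 0 0 0 0;0 0 0 0 0 0;0 0 0 0 0 0;0 0 0 0 0 0;0 0 0 0 0 0;0 0 0 0 0 0" 1
```

```text
clock: 3.9
tool_pos: [0.4527, -0.3441, 0.0866]
tool_rot: [0.559, 0.829, -0.0, 0.001]
ft_force: [0.1, 0.0, 0.1]
grip_width: 0.085
grip_force: 0.0
clock: 4.9
tool_pos: [0.452, -0.3436, 0.0853]
tool_rot: [0.56, 0.829, 0.0, 0.0]
ft_force: [1.4, -0.3, 2.1]
grip_width: 0.0131
grip_force: 59.2
```

```bash
python3 -m creep "0 0 -.03 0 0 0;0 0 -.1 0 0 0;0 0 -.18 0 0 0;0 0 -.26 0 0 0;0 0 -.34 0 0 0;0 0 -.42 0 0 0;0 0 -.48 0 0 0;0 0 -.5 0 0 0;0 0 -.5 0 0 0"
python3 - <<'E'
from h import *
from cell import robot
o=robot.observe();print(o["grip_width"],rowto(o,[.628,-.022,.285],tool(.09)))
E
```

```text
clock: 6.02
tool_pos: [0.4512, -0.3432, 0.2846]
tool_rot: [0.56, 0.829, -0.0, -0.0]
ft_force: [-0.4, -0.8, -3.6]
grip_width: 0.0134
grip_force: 58.8
0.013356486475086875 [ 0.5796  0.71   -0.001  -0.0005 -0.0005  0.1953]
```

```bash
python3 -m creep ".02 .025 0 0 0 .01;.06 .07 0 0 0 .02;.11 .13 0 0 0 .035;.16 .2 0 0 0 .055;.21 .26 0 0 0 .07;.26 .32 0 0 0 .085;.31 .38 0 0 0 .105;.36 .44 0 0 0 .12;.41 .5 0 0 0 .14;.46 .56 0 0 0 .155;.5 .61 0 0 0 .17;.54 .66 0 0 0 .18;.565 .69 0 0 0 .19;.58 .71 0 0 0 .195;.58 .71 0 0 0 .195;.58 .71 0 0 0 .195"
python3 - <<'E'
from h import *
from cell import robot
c=robot.read_camera("top");o=robot.observe();S=robot.read_camera("scene")
im=np.zeros((390,800,3),np.uint8);im[:,:400]=cv2.resize(c["color"][130:227,245:345],(400,390));im[:,400:]=cv2.resize(S["color"][140:270,270:403],(400,390))
cv2.imwrite("pics/t2.png",im);print(rowto(o,[.628,-.022,.285],tool(.09)))
E
```

```text
clock: 8.02
tool_pos: [0.628, -0.0224, 0.2846]
tool_rot: [0.674, 0.738, -0.001, -0.0]
ft_force: [-0.5, -0.3, -3.6]
grip_width: 0.0133
grip_force: 58.7
[ 0.0017  0.0001 -0.0005 -0.0005  0.0002 -0.0001]
```

View pics/t2.png

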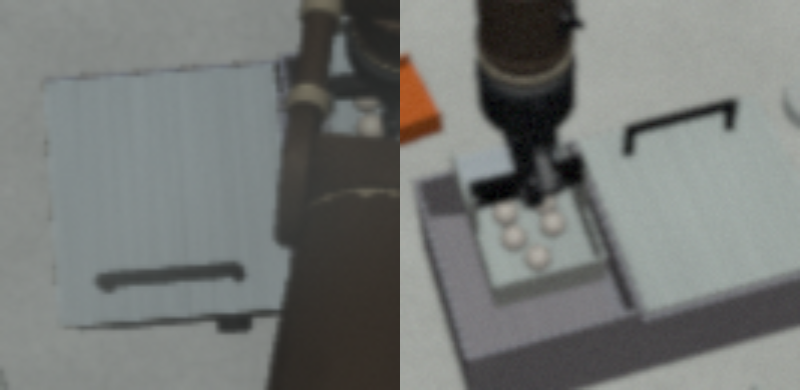

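The crop shows the tray held level with all five balls over the hopper mouth, and the lid shut beside it. Next is the tipping.

```bash
python3 - <<'E'
from h import *
from cell import robot
o=robot.observe()
for t in(-.3,-.6,-.9,-1.2):
    Rt=tool(.09,t);print(t,rowto(o,np.array([.628,-.022,.252])-Rt.apply([0,0,.006]),Rt))
E
```

```text
-0.3 [ 0.0019 -0.0044  0.068  -0.2004  0.0002 -0.0002]
-0.6 [ 0.0019 -0.0084  0.07   -0.4004  0.0002 -0.0001]
-0.9 [ 0.0019 -0.0117  0.073  -0.6004  0.0002 -0.0001]
-1.2 [ 0.0019 -0.0139  0.0769 -0.8004  0.0002 -0.0001]
```

```bash
python3 -m creep "0 0 .03 -.03 0 0;0 0 .06 -.08 0 0;0 -.002 .068 -.14 0 0;0 -.004 .068 -.2 0 0;0 -.005 .07 -.24 0 0;0 -.006 .07 -.28 0 0;0 -.007 .07 -.32 0 0;0 -.008 .07 -.36 0 0;0 -.008 .07 -.4 0 0;0 -.009 .071 -.44 0 0;0 -.01 .071 -.48 0 0;0 -.01 .072 -.52 0 0;0 -.011 .072 -.56 0 0;0 -.012 .073 -.61 0 0;0 -.012 .074 -.66 0 0;0 -.013 .075 -.71 0 0;0 -.013 .076 -.76 0 0;0 -.014 .077 -.8 0 0;0 -.014 .077 -.8 0 0;0 -.014 .077 -.8 0 0"
python3 -m creep "0 0 0 0 0 0;0 0 0 0 0 0;0 0 0 0 0 0;0 0 0 0 0 0;0 0 0 0 0 0;0 0 0 0 0 0;0 0 0 0 0 0;0 0 0 0 0 0"
python3 - <<'E'
from h import *
from cell import robot
S=robot.read_camera("scene")
cv2.imwrite("pics/s3.png",cv2.resize(S["color"][140:290,250:430],(720,600)))
E
```

```text
clock: 10.62
tool_pos: [0.6223, -0.0234, 0.2535]
tool_rot: [0.558, 0.61, 0.416, 0.38]
ft_force: [-0.1, 0.3, -2.5]
grip_width: 0.0131
grip_force: 59.4
clock: 11.62
tool_pos: [0.6228, -0.0227, 0.2542]
tool_rot: [0.557, 0.609, 0.417, 0.381]
ft_force: [-0.3, 0.3, -1.8]
grip_width: 0.013
grip_force: 59.4
```

View pics/s3.png

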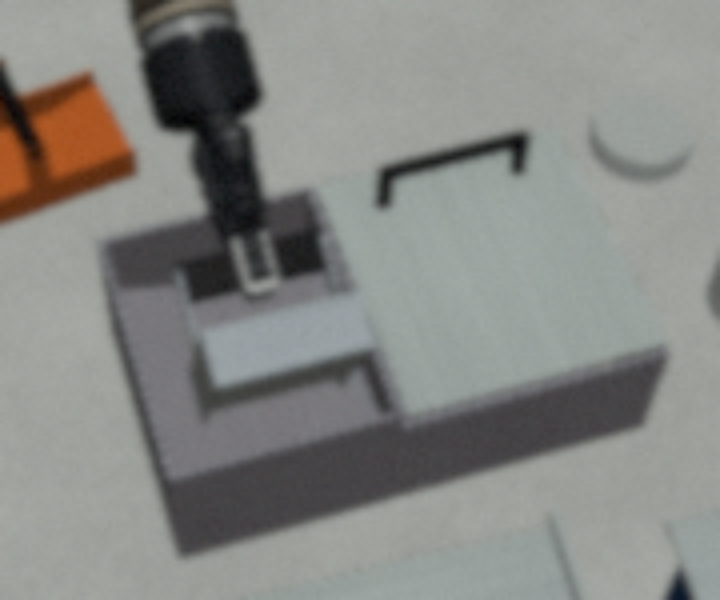

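The scene crop shows the tray tipped past 65° and empty. No balls are on the bench, the lid is shut, and the wrist force dropped by about 1.8 N, which is the five balls. Now I level the tray.

```bash
python3 - <<'E'
from h import *
from cell import robot
o=robot.observe()
print(rowto(o,[.628,-.022,.285],tool(.09)))
E
```

```text
[ 0.0004  0.0764 -0.0158  0.8    -0.0002  0.0003]
```

```bash
python3 -m creep "0 .04 -.008 .08 0 0;0 .076 -.016 .16 0 0;0 .076 -.016 .24 0 0;0 .076 -.016 .32 0 0;0 .076 -.016 .4 0 0;0 .076 -.016 .48 0 0;0 .076 -.016 .56 0 0;0 .076 -.016 .64 0 0;0 .076 -.016 .72 0 0;0 .076 -.016 .8 0 0;0 .076 -.016 .8 0 0;0 .076 -.016 .8 0 0"
python3 - <<'E'
from h import *
from cell import robot
o=robot.observe()
print(rowto(o,[.452,-.342,.285],tool(.385)))
E
```

```text
clock: 13.18
tool_pos: [0.6293, -0.0215, 0.2839]
tool_rot: [0.674, 0.739, -0.0, -0.001]
ft_force: [-1.0, 1.0, -2.2]
grip_width: 0.0131
grip_force: 59.8
[-0.7572 -0.515  -0.0031 -0.0006 -0.0008 -0.1954]
```

```bash
python3 -m creep "-.1 -.07 0 0 0 -.03;-.2 -.14 0 0 0 -.06;-.3 -.21 0 0 0 -.09;-.4 -.28 0 0 0 -.12;-.5 -.35 0 0 0 -.14;-.6 -.42 0 0 0 -.16;-.68 -.47 0 0 0 -.18;-.74 -.5 0 0 0 -.19;-.757 -.515 0 0 0 -.195;-.757 -.515 0 0 0 -.195;-.757 -.515 0 0 0 -.195"
python3 - <<'E'
from h import *
from cell import robot
o=robot.observe();print(rowto(o,[.452,-.342,.087],tool(.385)))
S=robot.read_camera("scene");W=robot.read_camera("top")
for n,c in (("s",S),("t",W)):
    cv2.imwrite(f"pics/{n}4.png",c["color"])
im=np.zeros((560,800,3),np.uint8);im[:300,:400]=cv2.resize(W["color"][180:255,390:490],(400,300));im[:300,400:]=cv2.resize(S["color"][170:245,170:270],(400,300));im[300:,:390]=cv2.resize(W["color"][135:221,245:375],(390,260));im[300:,400:]=cv2.resize(S["color"][180:270,270:408],(400,260))
cv2.imwrite("pics/c4.png",im)
E
```

```text
clock: 14.55
tool_pos: [0.4502, -0.3412, 0.2849]
tool_rot: [0.559, 0.829, 0.0, -0.0]
ft_force: [0.6, -0.2, -2.2]
grip_width: 0.0129
grip_force: 59.8
[-0.0039  0.003   0.4946  0.0005 -0.0004 -0.0008]
```

View pics/c4.png

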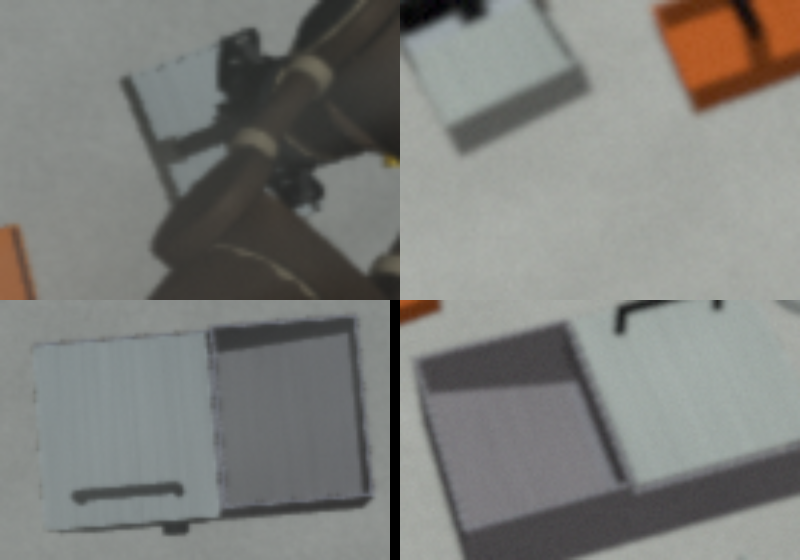

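The tray is empty, the hopper is clear because the balls have rolled into the tub, and the lid is shut. Now I lower the tray.

```bash
python3 -m creep "0 0 .08 0 0 0;0 0 .18 0 0 0;0 0 .28 0 0 0;0 0 .37 0 0 0;0 0 .43 0 0 0;0 0 .46 0 0 0;0 0 .48 0 0 0;0 0 .49 0 0 0;0 0 .494 0 0 0;0 0 .497 0 0 0;0 0 .497 0 0 0;0 0 .497 0 0 0"
```

```text
clock: 16.15
tool_pos: [0.4502, -0.3425, 0.0864]
tool_rot: [0.56, 0.829, -0.0, 0.0]
ft_force: [0.6, -0.3, -1.5]
grip_width: 0.0131
grip_force: 59.7
```

```bash
python3 -m creep "0 0 .002 0 0 0;0 0 .004 0 0 0;0 0 .004 0 0 0"; python3 -m creep "0 0 0 0 0 0;0 0 0 0 0 0;0 0 0 0 0 0;0 0 0 0 0 0;0 0 0 0 0 0;0 0 0 0 0 0" 0;  python3 -m creep "0 0 -.05 0 0 0;0 0 -.15 0 0 0;0 0 -.3 0 0 0;0 0 -.45 0 0 0;0 0 -.55 0 0 0;0 0 -.55 0 0 0"
python3 - <<'E'
from h import *
from cell import robot
o=robot.observe();print(rowto(o,[.45,-.0,.3],tool(.09)),rowto(o,[.493,.152,.3],tool(.09)))
c=robot.read_camera("wrist")
cv2.imwrite("pics/w5.png",c["color"])
D=c["depth"];
for v,u in((200,270),(200,320),(230,270)):
    x,d=ray(c,u,v);print(x+d*D[v,u])
E
```

```text
clock: 16.52
tool_pos: [0.4502, -0.3425, 0.0853]
tool_rot: [0.56, 0.829, -0.0, 0.0]
ft_force: [-1.5, 1.7, 5.4]
grip_width: 0.0128
grip_force: 60.8
clock: 17.27
tool_pos: [0.4501, -0.3424, 0.0845]
tool_rot: [0.56, 0.829, 0.0, 0.0]
ft_force: [0.3, 0.3, -0.3]
grip_width: 0.0853
grip_force: 0.0
clock: 18.02
tool_pos: [0.4521, -0.3441, 0.3097]
tool_rot: [0.56, 0.829, -0.001, 0.005]
ft_force: [-1.1, -0.8, -0.0]
grip_width: 0.0852
grip_force: 0.0
[0.8    0.3166 0.0185 0.0038 0.0055 0.1954] [1.1123 0.5583 0.0168 0.0038 0.0055 0.1954]
[ 0.397  -0.4163  0.028 ]
[ 0.4585 -0.3712  0.093 ]
[ 0.4113 -0.4739 -0.0001]
```

View pics/w5.png

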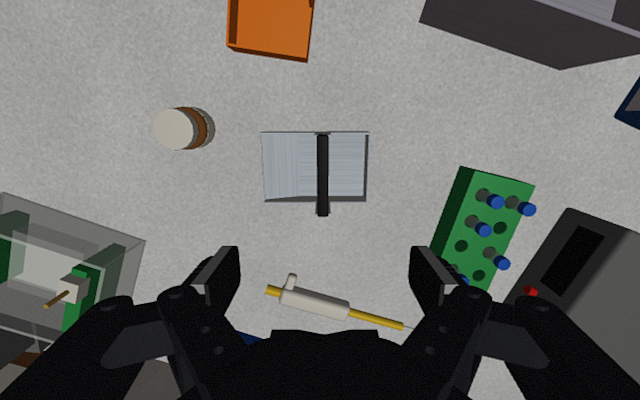

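The tray stands empty and released at (315,167), with its handle top at z = 0.093, so it is flat. Next I go to a viewing pose for the lid bar.

```bash
python3 -m creep ".95 .43 0 0 0 .195;.95 .43 0 0 0 .195;.95 .43 0 0 0 .195;.95 .43 0 0 0 .195;.95 .43 0 0 0 .195;.95 .43 0 0 0 .195;.95 .43 0 0 0 .195;.95 .43 0 0 0 .195;.95 .43 0 0 0 .195;.95 .43 0 0 0 .195"
python3 - <<'E'
from h import *
from cell import robot
import pickle
c=robot.read_camera("wrist");o=robot.observe();pickle.dump((c,o),open("w6.pkl","wb"))
cv2.imwrite("pics/w6.png",c["color"]);print(proj(c,[.493,.152,.161]),c["origin"])
E
```

```text
clock: 19.32
tool_pos: [0.4673, 0.0731, 0.3037]
tool_rot: [0.675, 0.738, -0.001, -0.0]
ft_force: [-0.1, -0.4, 0.2]
grip_width: 0.0855
grip_force: 0.0
(np.float64(361.6104659887243), np.float64(111.16666731254867)) [0.46126629 0.1423391  0.4219661 ]
```

View pics/w6.png

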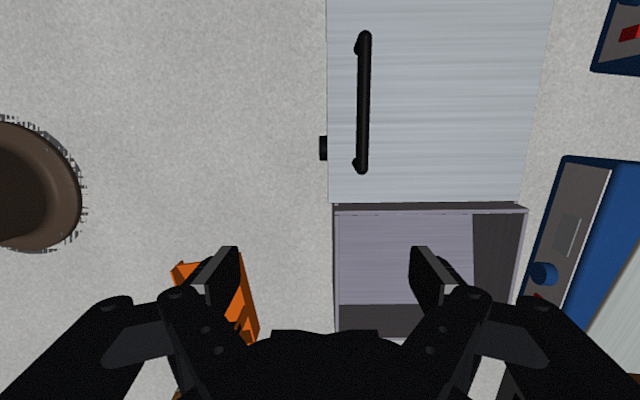

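The wrist view shows the lid bar from (366,37) to (363,168), and the lid's right edge at v≈203. Next I measure it.

```bash
python3 - <<'E'
from h import *
import pickle
c,o=pickle.load(open("w6.pkl","rb"));D=c["depth"]
g=c["color"].max(2)
P=[]
for v in range(50,160,10):
    u=np.where(g[v,345:385]<60)[0]+345;m=(u.min()+u.max())/2
    x,d=ray(c,m,v);P.append(plane(c,m,v,.157));print(v,u.min(),u.max(),P[-1][:2],(x+d*D[v,int(m)])[2])
a,b=plane(c,366,33,.157),plane(c,362,173,.157);print(a,b,(a+b)/2,np.linalg.norm(a-b))
q=P[0]-P[-1];print("yaw",np.arctan2(-q[0],q[1]))
for p in((327,203),(520,203)):print(plane(c,*p,.117))
mid=(a+b)/2
for t in (0,):
    print(rowto(o,[mid[0],mid[1],.2],tool(.085)),rowto(o,[mid[0],mid[1],.149+.006],tool(.085)))
E
```

```text
50 354 370 [0.48773563 0.20102675] 0.16093568392678886
60 358 370 [0.49038035 0.19354737] 0.16173607023821263
70 358 370 [0.49136405 0.18578623] 0.16227549442881145
80 358 369 [0.49193455 0.1778487 ] 0.1620074771057367
90 357 369 [0.49251535 0.16976802] 0.16154850978248564
100 357 369 [0.49354531 0.16157874] 0.160202506246703
110 357 368 [0.49415156 0.15320026] 0.16177869081084584
120 357 368 [0.49521578 0.14470571] 0.1613809016988722
130 357 368 [0.4962999  0.13605228] 0.16089750198947317
140 357 367 [0.49694933 0.12719545] 0.16274787015039094
150 356 367 [0.49761115 0.11816975] 0.16270476375318665
[0.48946229 0.21398207 0.157     ] [0.50073257 0.09687962 0.157     ] [0.49509743 0.15543084 0.157     ] 0.11764354214599096
yaw 0.11862789247061609
[0.47190253 0.05284398 0.117     ]
[0.68670503 0.07183003 0.117     ]
[ 0.1989  0.0873  0.2598 -0.0007  0.0002  0.0023] [ 0.1989  0.0874  0.3723 -0.0007  0.0002  0.0023]
```

```bash
python3 -m creep ".198 .085 .1 0 0 0;.198 .085 .2 0 0 0;.198 .085 .25 0 0 0;.198 .085 .25 0 0 0;.198 .085 .3 0 0 0;.198 .085 .34 0 0 0;.198 .085 .361 0 0 0;.198 .085 .361 0 0 0;.198 .085 .361 0 0 0"
python3 -m creep "0 0 0 0 0 0;0 0 0 0 0 0;0 0 0 0 0 0;0 0 0 0 0 0;0 0 0 0 0 0;0 0 0 0 0 0;0 0 0 0 0 0;0 0 0 0 0 0" 1
python3 - <<'E'
from h import *
from cell import robot
o=robot.observe();R0=R.from_quat(o["tool_rot"]);g0=o["tool_pos"]+R0.apply([0,0,.006])
f=np.array([np.cos(.09),np.sin(.09),0])
for th in np.arange(.1,.81,.1).tolist()+[.785]:
    dx=.18-.18*np.cos(th)+.044*np.sin(th);dz=.18*np.sin(th)+.044*np.cos(th)-.044
    Rt=R0*R.from_rotvec([.5*th,0,0])
    print(round(th,3),rowto(o,g0+dx*f+[0,0,dz]-Rt.apply([0,0,.006]),Rt))
E
```

```text
clock: 20.5
tool_pos: [0.4949, 0.1564, 0.1608]
tool_rot: [0.674, 0.738, 0.001, 0.0]
ft_force: [0.6, -0.3, -0.4]
grip_width: 0.0859
grip_force: 0.0
clock: 21.5
tool_pos: [0.4943, 0.1564, 0.1603]
tool_rot: [0.674, 0.738, -0.0, -0.0]
ft_force: [-1.9, 0.0, 2.8]
grip_width: 0.01
grip_force: 58.5
0.1 [-0.      0.014  -0.0444  0.0333  0.     -0.    ]
0.2 [-0.      0.0323 -0.0871  0.0667 -0.     -0.    ]
0.3 [-0.      0.0548 -0.1279  0.1     0.     -0.    ]
0.4 [-0.0001  0.0813 -0.1663  0.1333 -0.     -0.    ]
0.5 [-0.0001  0.1115 -0.2018  0.1667 -0.     -0.    ]
0.6 [-0.0001  0.1451 -0.2342  0.2     0.      0.    ]
0.7 [-0.0001  0.1818 -0.2631  0.2333  0.     -0.    ]
0.8 [-0.0001  0.2212 -0.2883  0.2667 -0.      0.    ]
0.785 [-0.0001  0.2151 -0.2848  0.2617 -0.      0.    ]
```

```bash
python3 -m creep "0 .007 -.022 .017 0 0;0 .014 -.044 .033 0 0;0 .023 -.066 .05 0 0;0 .032 -.087 .067 0 0;0 .043 -.108 .083 0 0;0 .055 -.128 .1 0 0;0 .068 -.147 .117 0 0;0 .081 -.166 .133 0 0;0 .096 -.184 .15 0 0;0 .111 -.202 .167 0 0;0 .128 -.218 .183 0 0;0 .145 -.234 .2 0 0;0 .163 -.249 .217 0 0;0 .182 -.263 .233 0 0;0 .2 -.275 .249 0 0;0 .215 -.285 .262 0 0;0 .215 -.285 .262 0 0;0 .215 -.285 .262 0 0"
python3 - <<'E'
from h import *
from cell import robot
W=robot.read_camera("top");S=robot.read_camera("scene")
im=np.zeros((400,800,3),np.uint8);im[:,:400]=cv2.resize(W["color"][115:225,240:350],(400,400));im[:,400:]=cv2.resize(S["color"][140:250,310:420],(400,400))
cv2.imwrite("pics/f7.png",im)
# lid plane from depth
P=[]
for c in (W,S):
    v,u=np.mgrid[0:400,0:640];D=c["depth"].astype(float)
    d=np.stack([(u-c["cx"])/c["fx"],(v-c["cy"])/c["fy"],np.ones_like(D)],-1)*D[...,None]
    X=R.from_quat(c["attitude"]).apply(d.reshape(-1,3))+c["origin"]
    w=X-[.674,.172,.111];f=np.array([.996,.09,0]);l=np.array([-.09,.996,0])
    a=w@f;b=w@l;z=w[:,2];k=(a>-.16)&(a<-.02)&(abs(b)>.065)&(abs(b)<.095)&(z>.02)&(z<.25)
    print(k.sum());
    if k.sum()>20:
        for _ in range(3):
            p=np.polyfit(a[k],z[k],1);k&=abs(z-np.polyval(p,a))<.012
        print("angle",np.arctan(-p[0]),p[1],k.sum())
E
```

```text
clock: 23.75
tool_pos: [0.5775, 0.1648, 0.2742]
tool_rot: [0.661, 0.724, -0.146, -0.135]
ft_force: [-5.8, 1.6, 4.2]
grip_width: 0.0099
grip_force: 58.9
313
angle 0.7615905362583322 0.008581537201058975 313
1132
angle 0.7687591510368896 0.007681883156245688 1132
```

View pics/f7.png

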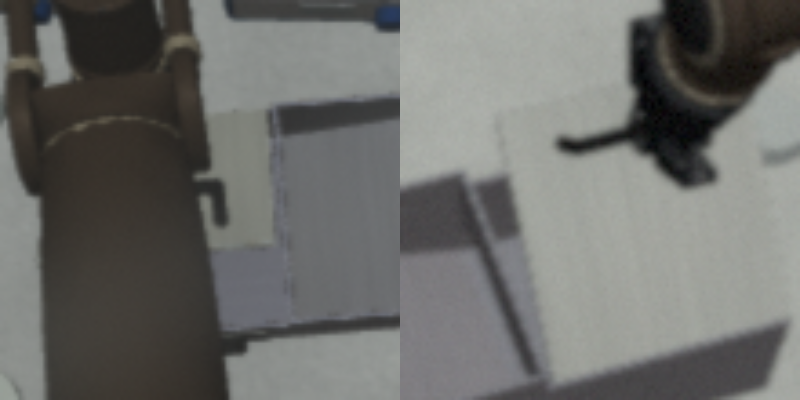

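The lid is held open by its bar, and two independent depth fits give about 0.765 rad (band 0.68–0.89). I let it settle, then hand in.

```bash
python3 -m creep "0 0 0 0 0 0;0 0 0 0 0 0;0 0 0 0 0 0;0 0 0 0 0 0"; python3 -c "
from cell import robot
print(robot.hand_in())"
```

```text
clock: 24.35
tool_pos: [0.5775, 0.1648, 0.2741]
tool_rot: [0.661, 0.724, -0.146, -0.135]
ft_force: [-5.0, 1.5, 4.5]
grip_width: 0.0101
grip_force: 58.8
the job is handed in; nothing more can be done
None
```

The job is handed in at 24 s: no balls were left in the tray, the hopper or on the bench, the empty tray is back on the bench and released, and the gripper is holding the lid open at about 0.77 rad (44°); the hand-in returned no verdict.

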